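# Change over the sample trays

### The arm

A 6-joint arm with a two-finger parallel gripper is mounted at the origin on the work surface. World frame = base frame: x ahead of the robot, y to its left, z up, the work surface at z = 0. Lengths are in mm, angles in rad, forces in N, time in s.
With the tool pointing down it reaches from about 400 to 925 mm from the base axis. Payload 3.4 kg.
Tool frame: the origin (TCP) lies on the centre line of the jaws, within the pads' length; the fingertips stand 8 mm ahead of it and the grasp point (between the pads) lies 11 mm behind it; z points along the fingers, y is the line along which they close (so a half turn about z gives the same grasp; the last joint's range is limited). The gripper opens to 85 mm and grips with 20 to 120 N. Pads are 22 mm wide; open, the fingers measure 114 mm over their backs; the gripper's body (76 mm by 85 mm) begins 54 mm behind the grasp point. The pads swing forward as they close: fully open they stand 13 mm farther back than shut.
Start: joints at [-1.312, 0.307, 1.506, -0, 1.328, -0.073], TCP at [187.28, -543.652, 239.305] pointing down, gripper open.
Joint ranges: [-3.12, 3.12], [-1.05, 2.28], [0.14, 2.33], [-1.42, 4.57], [0.1, 2.73], [-2.68, 2.68]. Speed limits (rad/s): [2.57, 2.57, 3.14, 3.14, 3.14, 3.14].

### API

Orientations are given as a 3x3 rotation matrix whose columns are the frame's x, y, z axes.
In Python, from workcell import r gives the robot as it stands.
- The arm moves only by the tool move_arm, never from a script. Its argument "motion" is a list of rows, each a list of 2 entries, a list of its own where there are three numbers: the shift along the tool's x, y, z each as a share of 0.5 m, from -1 to 1, then the turn about the tool's z as a share of 360 degrees, from -1 to 1. A call has 1 to 10 rows; each row is the pose to reach, as a shift and turn from the pose commanded when the call began, along the tool's axes at that moment, turning the shorter way round; what a row does not reach only later rows make up. A row lasts 1/10 s, in which the tool goes at most 50 mm and 8.59 degrees, less where a joint would pass 70% of its speed; a pose out of reach is approached as far as the arm can. A call with a number of a shift or a turn outside -1 to 1 is refused whole. A call with a gripper value outside its range is refused whole. "fingers" is the closure, from 0 (fully open) to 1 (shut), set as the call begins (left out, the last holds). The fingers move at their own pace and stop on an object; "force" is the grip in N (left out, the last holds). Time passes only in rows, so rows that repeat a pose let the fingers close. It gives the time, the measured TCP pose, the force, the opening and the grip force at its end, in the units of the state.
- r.state(): the state, without advancing time (a new reading comes with each control period).
- r.grab_frame(name): name is "scene" or "top"; returns the picture (480x640x3 uint8, red, green, blue); there is no depth.
- r.camera_model(name): a dict with "fx", "fy", "cx", "cy" (pixels), "distortion" ([k1, k2, p1, p2, k3] as OpenCV has them; the pictures are not rectified), "camera_from_world" (4x4, takes a point from world to camera coordinates). Camera axes: x right, y down, z forward; pixel columns grow to the right and rows downward; lengths in mm; the calibration is good to about 2 mm. A picture is of the moment at which its call begins. camera_model takes no time and is no camera call.
- r.job_done(): hands the job in; it is judged then, once.
The state is a dict: "t": time; "joint_pos": joint angles; "joint_velocities": joint speeds; "joint_efforts": joint torques, N m; "ee_pos": TCP position; "ee_rot": TCP orientation; "wrist_force": force on the tool from outside, world axes, zero at the start; "wrist_torque": the same for the moment, N m; "grip_width": opening from 0.0 (shut) to 1.0 (fully open); "gripper_force": force on a finger pad.
Only numpy, scipy, OpenCV 4.12 (cv2) and the standard library are available. Lean on these libraries where they do the work, as an engineer would, in place of code of your own. Each camera call takes 0.05 s, during which the arm holds its last target. There are 200 camera calls.

### The job

The tray of small vials has been left standing out of its sampler unit: push it fully home, and only then hook a fingertip behind the upturned lip of the other tray, the one with the large vials, and draw it out along its rails to its stop, ready for loading. Only one tray may be out at a time; move the trays gently without jerking them, draw with the hooked finger only (do not pinch the lip or bear on the label holder on its outer face), and leave the bottles and the beaker where they stand.

Things in the scene. Friction and masses are not known exactly. Their poses are not given: they have to be found in the camera images.
- small_sampler_front (a point): White bench unit 150 mm wide, 240 mm deep, 125 mm high with a clear window in its top, fixed to the bench; its grey sliding tray carries 32 small vials (12 mm across). Stands left or right of the other unit (may be swapped). This point: middle of the top edge of its front, 125 mm above the bench. Axes: +x runs from the front into the unit, +z up; its tray comes out along -x.
- large_sampler_front (a point): The other bench unit, the same in every size; its tray carries 15 large vials (28 mm across). Point and axes likewise. A closed tray's lip stands 50 mm out from this front.
- small_tray (a joint): How far the tray of small vials is out, in m: 0 fully home (stop), 0.130 fully out (stop). It starts well out. It slides along the small sampler's own x and stays where it is left; moving it takes about 3 N at low speed.
- large_tray (a joint): The same for the tray of large vials: 0 fully home, 0.130 fully out. It starts home or a few mm short of it.
- small_tray_lip (a point): Middle of the top inner edge of the upturned lip on the tray of small vials, 98 mm above the bench; moves with the tray. The lip runs along the unit's y, 110 mm long, 5 mm thick. Behind it (unit's +x) is a gap 41 mm wide to the upright tray front, open above and at both ends, its floor 26 mm below the lip's top. A finger in the gap can push the tray home against its front.
- large_tray_lip (a point): The same point on the lip of the tray of large vials; all sizes the same. A finger in the gap behind the lip can draw the tray out. Each lip's outer face (away from the unit) is covered over its whole length by a clear label holder 2.5 mm thick and 26 mm high. The tray fronts are 118 mm wide and reach 14 mm higher than the lips.
- clear_bottle: Clear glass reagent bottle with a white stopper, 72 mm across, 135 mm high, standing loose on the bench to the left of the units' fronts. Origin: centre of its underside. To be left alone.
- amber_bottle: Amber glass reagent bottle with a white stopper, 64 mm across, 120 mm high, loose on the bench to the right. Origin: centre of its underside. To be left alone.
- beaker: Small open glass beaker, 64 mm across, 75 mm high, loose on the bench nearer the robot than the clear bottle, on the left. Origin: centre of its underside. To be left alone.

How it is judged (in metres and radians):
On the way, in this order (a step that is already met when the one before it is completed fails the run):
1. the tray of small vials is fully home (value of joint small_tray below 0.005 m), for 0.2 s.
2. the tray of large vials is drawn out to its stop (value of joint large_tray above 0.122 m), for 0.2 s.
At the end, for the whole second after the job is handed in: The tray of small vials is home (within 5 mm of its inner stop), the tray of large vials is out (within 8 mm of its outer stop) and at rest, and the bottles and beaker stand upright within 20 mm of where they were (value of joint small_tray below 0.005 m and value of joint large_tray above 0.122 m and velocity of joint large_tray between -0.01 and 0.01 m/s and distance of each of clear_bottle, amber_bottle, beaker from where it was at the start of the episode below 0.02 m and angle between each of clear_bottle, amber_bottle, beaker's own z axis and vertical below 0.1 rad); the robot touches nothing.
It fails at once if both trays are out at once (each more than 20 mm) (value of joint each of small_tray, large_tray above 0.02 m).
It fails at once if the lip is pinched or the label holder on its outer face borne on (over 4 N) (contact force between anything else and large_label_holder above 4 N).
It fails at once if a tray is jerked (faster than 0.4 m/s) (velocity of joint any of large_tray, small_tray above 0.4 m/s or velocity of joint any of large_tray, small_tray below -0.4 m/s).
It fails at once if a tray is forced (over 45 N) (contact force between any of the arm, the fingers and small_tray above 45 N or contact force between any of the arm, the fingers and large_tray above 45 N).
It fails at once if a bottle or the beaker is knocked over, lifted or shoved (angle between any of clear_bottle, amber_bottle, beaker's own z axis and vertical above 0.3 rad or distance of any of clear_bottle, amber_bottle, beaker from where it was at the start of the episode above 0.03 m).
It also fails if it takes over 51 s, if anything falls off the work surface, if the arm or the gripper's body presses on something with over 40 N, if the wrist force passes 120 N, or if a joint passes its speed limit or range.

## Working session

There is one attempt and no reset: what is moved stays moved. The work goes in short steps, Python scripts to look and compute and a tool call to move; the robot and the scene stay as the last step left them, time stands still between calls to the robot, and variables do not carry over. Pictures are saved under pics/ and viewed, at most 10 in all, crops included, and the job is handed in when it is done.

Besides the shell and the picture viewer there is one more tool, called after "Emit:" as name(argument=value, ...) on one line, values as JSON. move_arm: Moves the arm, as the interface text tells. Shift numbers are shares of 0.5 m and turn numbers shares of 360 degrees, none past 1 either way. Its arguments: {"type":"object","properties":{"motion":{"type":"array","items":{"type":"array"}},"fingers":{"type":"number"},"force":{"type":"number"}},"required":["motion"]}

```bash
mkdir -p pics; ls; python3 - <<'E'
from workcell import r
import cv2,numpy as np
np.set_printoptions(precision=4,suppress=True)
for n in("scene","top"):
    cv2.imwrite(f"pics/{n}0.png",cv2.cvtColor(r.grab_frame(n),cv2.COLOR_RGB2BGR))
    print(n,r.camera_model(n))
print(r.state())
E
```

```text
pics
scene {'fx': 516.7185764403855, 'fy': 516.7185764403855, 'cx': 318.3624487623221, 'cy': 245.3081393286428, 'distortion': array([-0.0207,  0.    ,  0.    ,  0.    ,  0.    ]), 'camera_from_world': array([[   0.9816,    0.1899,    0.0188, -495.2193],
       [   0.1434,   -0.669 ,   -0.7293,    5.971 ],
       [  -0.1259,    0.7186,   -0.6839, 1159.644 ],
       [   0.    ,    0.    ,    0.    ,    1.    ]])}
top {'fx': 585.2220578995168, 'fy': 585.2220578995168, 'cx': 312.44607402574326, 'cy': 237.7134696404522, 'distortion': array([0.0177, 0.    , 0.    , 0.    , 0.    ]), 'camera_from_world': array([[   0.0158,   -0.9999,    0.0043,    0.2494],
       [  -0.9884,   -0.0163,   -0.1512,  530.5112],
       [   0.1512,   -0.0019,   -0.9885, 1400.3702],
       [   0.    ,    0.    ,    0.    ,    1.    ]])}
{'t': 0.1, 'joint_pos': array([-1.3125,  0.3075,  1.5075, -0.    ,  1.3284, -0.0735]), 'joint_velocities': array([ 0.0016, -0.0021, -0.0023,  0.0002, -0.0003,  0.0018]), 'joint_efforts': array([  0.0001, -45.853 , -25.2608,  -0.0001,   0.0057,   0.    ]), 'ee_pos': array([ 187.1161, -543.0688,  238.4668]), 'ee_rot': array([[ 0.9455,  0.3257, -0.0005],
       [ 0.3257, -0.9455,  0.0018],
       [ 0.0001, -0.0018, -1.    ]]), 'wrist_force': array([-0.6131, -0.6429, -0.3374]), 'wrist_torque': array([-0.0281, -0.037 , -0.0475]), 'gripper_force': 0.0, 'grip_width': 0.9989677138388634}
```

View pics/scene0.png

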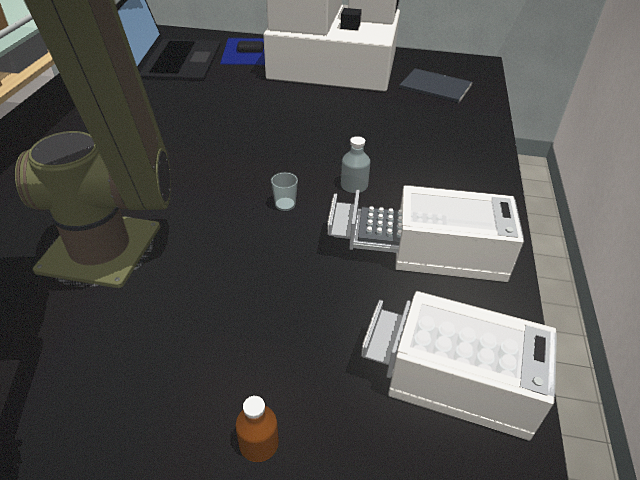

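View pics/top0.png

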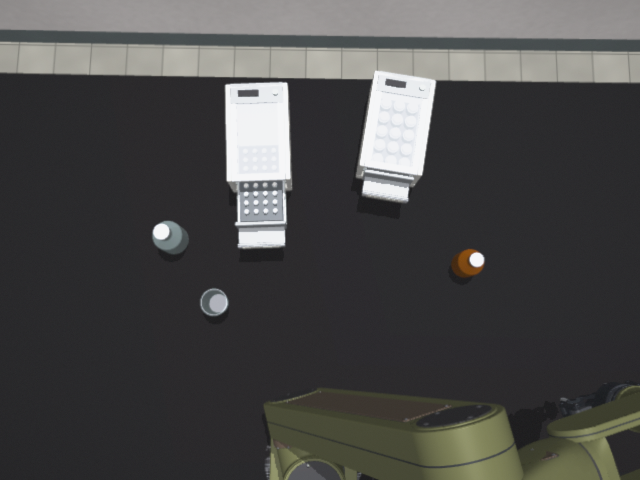

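The small-vial unit is on the left (top view: front near (260,188), lip near (262,246)). The large-vial unit is on the right (lip near (386,200)). The beaker is at (214,302), the clear bottle at (170,237) and the amber bottle at (468,263). I'll zoom in to get the edges.

```bash
python3 - <<'E'
import cv2
a=cv2.imread("pics/top0.png")
A=cv2.resize(a[165:255,225:305],None,fx=6,fy=6,interpolation=cv2.INTER_CUBIC)
B=cv2.resize(a[140:210,350:440],None,fx=8,fy=8,interpolation=cv2.INTER_CUBIC)
cv2.imwrite("pics/A.png",A);cv2.imwrite("pics/B.png",B)
E
```

```text
(no output)
```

View pics/A.png

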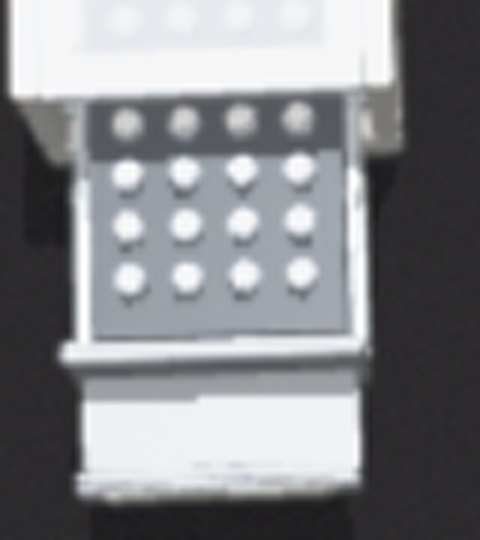

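View pics/B.png

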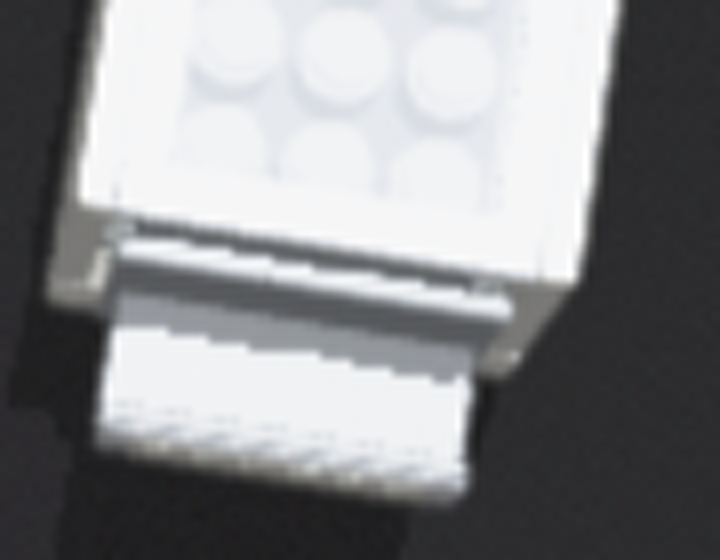

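Crop A: the small unit's front corners are at (10,98) and (393,88), the tray-front near top edge runs (62,365)-(366,352), and the lip's outer edge runs (80,495)-(358,487). Crop B: the large unit's front corners are at (78,207) and (580,285), the tray-front edge runs (115,262)-(508,318), and the lip's outer edge runs (97,445)-(465,500).

```bash
cat >h.py <<'E'
from workcell import r
import cv2,numpy as np
np.set_printoptions(precision=3,suppress=True)
def ray(n,px,z):
    m=r.camera_model(n);K=np.array([[m['fx'],0,m['cx']],[0,m['fy'],m['cy']],[0,0,1]])
    p=cv2.undistortPoints(np.array(px,float).reshape(-1,1,2),K,np.array(m['distortion'])).reshape(-1,2)
    T=m['camera_from_world'];R=T[:3,:3];c=-R.T@T[:3,3]
    d=np.c_[p,np.ones(len(p))]@R
    return c+d*((z-c[2])/d[:,2])[:,None]
def proj(n,P):
    m=r.camera_model(n);K=np.array([[m['fx'],0,m['cx']],[0,m['fy'],m['cy']],[0,0,1]]);T=m['camera_from_world']
    return cv2.projectPoints(np.array(P,float).reshape(-1,1,3),cv2.Rodrigues(T[:3,:3])[0],T[:3,3],K,np.array(m['distortion']))[0].reshape(-1,2)
E
python3 - <<'E'
from h import *
for nm,s,off,L in(("small",6,(225,165),{"front":((10,98),(393,88),125),"back":None,"tf":((62,365),(366,352),112),"lip":((80,495),(358,487),98)}),
 ("large",8,(350,140),{"front":((78,207),(580,285),125),"tf":((115,262),(508,318),112),"lip":((97,445),(465,500),98)})):
    for k,v in L.items():
        if v is None: continue
        p=(np.array(v[:2])+.5)/s-.5+np.array(off)
        q=ray("top",p,v[2])[:,:2]; d=q[1]-q[0]
        print(nm,k,q,"len",np.hypot(*d),"mid",q.mean(0),"xdir yaw",np.degrees(np.arctan2(d[0],-d[1])))
# unit side edges: white mask minAreaRect of back corners
a=cv2.imread("pics/top0.png")
for n,p in(("small back",[(226,84),(287.5,83)]),("large back",[(374.5,72.5),(435,79)])): print(n,ray("top",p,125))
print("beaker",ray("top",[(214,302)],40),"clear",ray("top",[(162,231)],135),"amber",ray("top",[(477,260)],120))
E
```

```text
small front [[649.019 213.408]
 [655.618  63.712]] len 149.84139480554057 mid [652.319 138.56 ] xdir yaw 2.523985086718711
small tf [[545.633 191.051]
 [552.762  72.495]] len 118.76995780115826 mid [549.197 131.773] xdir yaw 3.441283901418588
small lip [[496.416 184.003]
 [501.367  75.044]] len 109.07149707974114 mid [498.891 129.524] xdir yaw 2.6015534591977434
large front [[ 691.832  -98.901]
 [ 670.601 -246.678]] len 149.2941738973565 mid [ 681.216 -172.79 ] xdir yaw -8.175774123268955
large tf [[ 678.842 -111.041]
 [ 663.657 -227.707]] len 117.64976041527449 mid [ 671.249 -169.374] xdir yaw -7.41554435588974
large lip [[ 626.314 -107.09 ]
 [ 611.348 -216.829]] len 110.75421427119355 mid [ 618.831 -161.959] xdir yaw -7.766109468568726
small back [[888.258 222.894 125.   ]
 [893.54   75.012 125.   ]]
large back [[ 923.867 -134.625  125.   ]
 [ 909.679 -280.568  125.   ]]
beaker [[369.324 244.354  40.   ]] clear [[525.869 354.744 135.   ]] amber [[ 472.427 -371.969  120.   ]]
```

Emit:
move_arm(motion=[[[0.687,-0.398,0],0.046],[[0.687,-0.398,0],0.046],[[0.687,-0.398,0],0.046],[[0.687,-0.398,0],0.046],[[0.687,-0.398,0],0.046],[[0.687,-0.398,0],0.046],[[0.687,-0.398,0],0.046],[[0.687,-0.398,0],0.046],[[0.687,-0.398,0],0.046],[[0.687,-0.398,0],0.046]], fingers=1, force=40)

```text
t: 1.1
ee_pos: [447.5, -242.5, 238.9]
ee_rot: [[0.999, 0.046, -0.001], [0.046, -0.999, 0.0], [-0.001, -0.0, -1.0]]
wrist_force: [0.1, -0.5, -0.1]
grip_width: -0.002
gripper_force: 0.0
```

Emit:
move_arm(motion=[[[0.195,-0.742,0.0],0],[[0.195,-0.742,0.0],0],[[0.195,-0.742,0.0],0],[[0.195,-0.742,0.0],0],[[0.195,-0.742,0.0],0],[[0.195,-0.742,0.0],0],[[0.195,-0.742,0.0],0],[[0.195,-0.742,0.0],0],[[0.195,-0.742,0.16],0],[[0.195,-0.742,0.16],0]])

```text
t: 2.1
ee_pos: [528.5, 130.4, 157.5]
ee_rot: [[0.999, 0.043, -0.001], [0.043, -0.999, -0.001], [-0.001, 0.001, -1.0]]
wrist_force: [-1.3, -0.8, -0.6]
grip_width: 0.001
gripper_force: 0.0
```

```bash
python3 - <<'E'
from h import *
print(r.state()['ee_pos'])
a=cv2.cvtColor(r.grab_frame("scene"),cv2.COLOR_RGB2BGR)
cv2.imwrite("pics/s1.png",cv2.resize(a[140:300,260:460],None,fx=3.7,fy=3.7,interpolation=cv2.INTER_CUBIC))
print(r.state()['ee_pos'],r.state()['wrist_force'])
E
```

```text
[528.498 130.359 157.518]
[524.754 129.184 152.748] [-2.369 -0.624 -2.963]
```

View pics/s1.png

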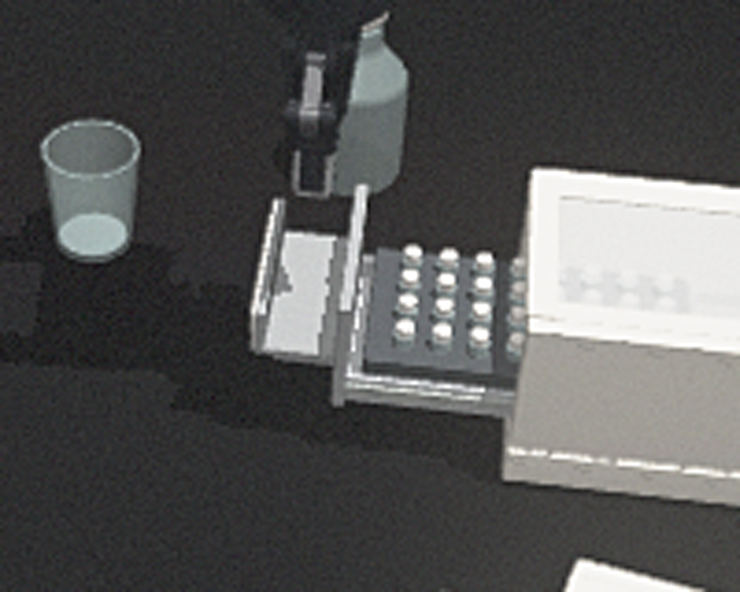

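The closed finger hangs above the tray gap (tip at (312,195) in the crop), clear of the lip and the tray front. Next I'll let it settle.

Emit:
move_arm(motion=[[[0,0,0],0],[[0,0,0],0],[[0,0,0],0],[[0,0,0],0],[[0,0,0],0]])

```text
t: 2.65
ee_pos: [529.6, 131.1, 160.7]
ee_rot: [[0.999, 0.042, 0.003], [0.042, -0.999, 0.0], [0.003, -0.0, -1.0]]
wrist_force: [-0.6, 0.4, -0.2]
grip_width: -0.002
gripper_force: 0.0
```

Emit:
move_arm(motion=[[[0,0,0.02],0],[[0,0,0.04],0],[[0,0,0.06],0],[[0,0,0.08],0],[[0,0,0.1],0],[[0,0,0.115],0],[[0,0,0.13],0],[[0,0,0.138],0],[[0,0,0.144],0],[[0,0,0.144],0]])

```text
t: 3.65
ee_pos: [528.7, 131.2, 87.0]
ee_rot: [[0.999, 0.043, -0.0], [0.043, -0.999, -0.0], [-0.0, 0.0, -1.0]]
wrist_force: [0.3, 0.5, 0.3]
grip_width: 0.004
gripper_force: 0.0
```

Emit:
move_arm(motion=[[[0,0,0],0],[[0.004,0,0],0],[[0.01,0,0],0],[[0.02,0,0],0],[[0.03,0,0],0],[[0.04,0,0],0],[[0.05,0,0],0],[[0.06,0,0],0],[[0.06,0,0],0],[[0.06,0,0],0]])

```text
t: 4.65
ee_pos: [559.8, 132.4, 87.3]
ee_rot: [[0.999, 0.043, 0.002], [0.043, -0.999, -0.0], [0.002, 0.0, -1.0]]
wrist_force: [0.7, 0.2, -0.7]
grip_width: -0.003
gripper_force: 0.0
```

Emit:
move_arm(motion=[[[0.01,0,0],0],[[0.02,0,0],0],[[0.03,0,0],0],[[0.04,0,0],0],[[0.05,0,0],0],[[0.06,0,0],0],[[0.07,0,0],0],[[0.08,0,0],0],[[0.09,0,0],0],[[0.1,0,0],0]])

```text
t: 5.65
ee_pos: [609.0, 134.9, 87.2]
ee_rot: [[0.999, 0.043, -0.0], [0.043, -0.999, 0.0], [-0.0, -0.0, -1.0]]
wrist_force: [-3.0, 2.2, -0.5]
grip_width: 0.005
gripper_force: 1.4
```

Emit:
move_arm(motion=[[[0.005,0,0],0],[[0.01,0,0],0],[[0.014,0,0],0],[[0.018,0,0],0],[[0.022,0,0],0],[[0.026,0,0],0],[[0.03,0,0],0]])

```text
t: 6.35
ee_pos: [623.8, 135.3, 87.3]
ee_rot: [[0.999, 0.043, -0.0], [0.043, -0.999, 0.0], [-0.0, -0.0, -1.0]]
wrist_force: [-2.3, 2.6, -1.0]
grip_width: 0.001
gripper_force: 1.3
```

Contact is steady at about 3 N. I'll approach the inner stop in small steps.

Emit:
move_arm(motion=[[[0.003,0,0],0],[[0.006,0,0],0],[[0.009,0,0],0],[[0.012,0,0],0],[[0.012,0,0],0]])

```text
t: 6.85
ee_pos: [630.2, 135.4, 87.4]
ee_rot: [[0.999, 0.043, 0.001], [0.043, -0.999, -0.0], [0.001, 0.0, -1.0]]
wrist_force: [-1.1, 0.3, -0.0]
grip_width: 0.0
gripper_force: 0.9
```

Emit:
move_arm(motion=[[[0.002,0,0],0],[[0.004,0,0],0],[[0.006,0,0],0],[[0.006,0,0],0]])

```text
t: 7.25
ee_pos: [633.0, 135.5, 87.4]
ee_rot: [[0.999, 0.043, 0.001], [0.043, -0.999, -0.0], [0.001, 0.0, -1.0]]
wrist_force: [-2.7, 1.1, -0.1]
grip_width: -0.0
gripper_force: 1.0
```

Emit:
move_arm(motion=[[[0.002,0,0],0],[[0.004,0,0],0],[[0.006,0,0],0],[[0.006,0,0],0]])

```text
t: 7.65
ee_pos: [634.1, 135.6, 87.4]
ee_rot: [[0.999, 0.043, -0.003], [0.043, -0.999, -0.0], [-0.003, 0.0, -1.0]]
wrist_force: [-6.2, 0.0, 3.2]
grip_width: 0.003
gripper_force: 3.2
```

Emit:
move_arm(motion=[[[0.002,0,0],0],[[0.003,0,0],0],[[0.003,0,0],0],[[0.003,0,0],0]])

```text
t: 8.05
ee_pos: [634.1, 135.6, 87.4]
ee_rot: [[0.999, 0.043, -0.006], [0.043, -0.999, -0.001], [-0.006, 0.0, -1.0]]
wrist_force: [-9.0, 0.3, 5.9]
grip_width: -0.002
gripper_force: 4.7
```

The tray is at the hard stop: the position holds at 634 while the force rises. I'll centre the finger in the gap and lift straight out.

Emit:
move_arm(motion=[[[-0.01,0,0],0],[[-0.023,0,0],0],[[-0.023,0,-0.02],0],[[-0.023,0,-0.05],0],[[-0.023,0,-0.08],0],[[-0.023,0,-0.12],0],[[-0.023,0,-0.16],0],[[-0.023,0,-0.18],0],[[-0.023,0,-0.18],0],[[-0.023,0,-0.18],0]])

```text
t: 9.05
ee_pos: [625.7, 135.3, 177.2]
ee_rot: [[0.999, 0.043, 0.0], [0.043, -0.999, -0.0], [0.0, 0.0, -1.0]]
wrist_force: [-1.2, -0.9, -1.0]
grip_width: 0.002
gripper_force: 0.0
```

```bash
python3 - <<'E'
from h import *
a=cv2.cvtColor(r.grab_frame("scene"),cv2.COLOR_RGB2BGR)
cv2.imwrite("pics/s2.png",cv2.resize(a[130:400,330:570],None,fx=2.2,fy=2.2,interpolation=cv2.INTER_CUBIC))
print(r.state()['ee_pos'],r.state()['wrist_force'])
E
```

```text
[625.198 135.232 176.528] [-0.138  0.354  0.08 ]
```

View pics/s2.png

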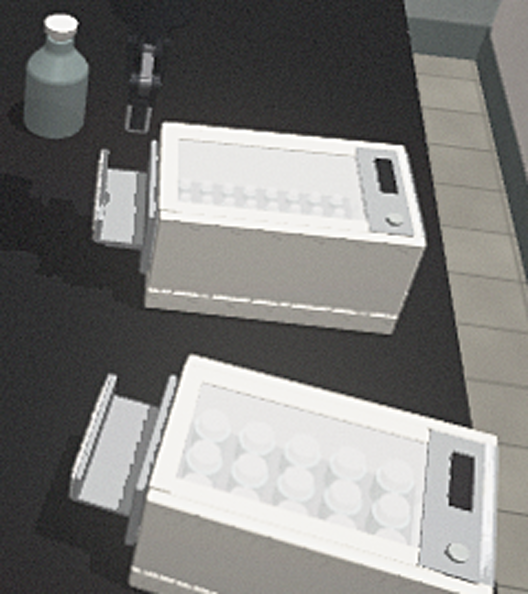

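The small tray is home, with its lip close to the front like the other unit's. The finger is clear. Moving above the large tray's gap.

Emit:
move_arm(motion=[[[0.021,0.605,0],0.029],[[0.021,0.605,0],0.029],[[0.021,0.605,0],0.029],[[0.021,0.605,0],0.029],[[0.021,0.605,0],0.029],[[0.021,0.605,0],0.029],[[0.021,0.605,0],0.029],[[0.021,0.605,0],0.029],[[0.021,0.605,0],0.029],[[0.021,0.605,0],0.029]])

```text
t: 10.1
ee_pos: [648.7, -164.6, 176.8]
ee_rot: [[0.991, -0.137, -0.001], [-0.137, -0.991, 0.001], [-0.001, -0.001, -1.0]]
wrist_force: [0.2, -0.5, 0.9]
grip_width: -0.004
gripper_force: 0.0
```

Emit:
move_arm(motion=[[[0,0,0.03],0],[[0,0,0.06],0],[[0,0,0.06],0],[[0,0,0.06],0]])

```text
t: 10.5
ee_pos: [649.0, -165.0, 147.2]
ee_rot: [[0.991, -0.137, -0.001], [-0.137, -0.991, 0.0], [-0.001, -0.0, -1.0]]
wrist_force: [0.4, 0.6, 0.8]
grip_width: 0.001
gripper_force: 0.0
```

```bash
python3 - <<'E'
from h import *
a=cv2.cvtColor(r.grab_frame("scene"),cv2.COLOR_RGB2BGR)
cv2.imwrite("pics/s3.png",cv2.resize(a[240:400,330:470],None,fx=3.7,fy=3.7,interpolation=cv2.INTER_CUBIC))
print(r.state()['ee_pos'],r.state()['wrist_force'])
p=r.state()['ee_pos'];x=r.state()['ee_rot'][:,0]
for z in(98,p[2]-8):
  print((proj("scene",[[*(p-11*x)[:2],z],[*(p+11*x)[:2],z]])-[330,240])*3.7)
E
```

```text
[ 649.507 -165.399  147.908] [0.33  0.189 0.055]
[[175.586 309.554]
 [221.457 322.165]]
[[184.597 251.743]
 [232.053 264.457]]
```

View pics/s3.png

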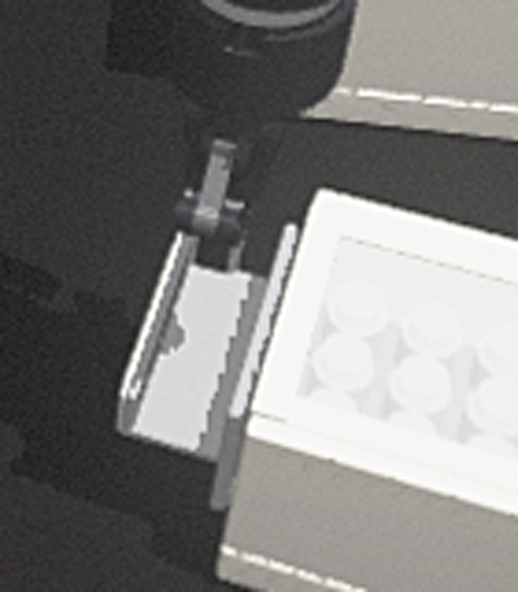

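The finger hangs above the gap. The lip's inner edge runs about (193,237)-(138,395) in this crop, so I'll cross-check it by casting a ray.

```bash
python3 - <<'E'
from h import *
f=lambda p:(np.array(p)+.5)/3.7-.5+[330,240]
o=np.array([649.5,-165.4]);x=np.array([.9905,-.1374])
for n,p,z in(("lip in",[(193,237),(138,395)],98),("lip out",[(180,235),(120,402)],98),("tf top",[(287,228),(232,415)],112)):
    q=ray("scene",f(p),z)[:,:2]; print(n,q,"along",(q-o)@x)
E
```

```text
lip in [[ 641.371 -117.165]
 [ 626.583 -215.058]] along [-14.679 -15.876]
lip out [[ 635.035 -117.196]
 [ 619.128 -220.479]] along [-20.951 -22.515]
tf top [[ 684.821 -114.496]
 [ 668.371 -227.55 ]] along [27.991 27.231]
```

The two views put the gap centre at +6 and -0.5 mm. I'll shift by +2.5 mm, which is well inside the ±9.5 mm clearance, and then descend.

Emit:
move_arm(motion=[[[0.005,0,0.01],0],[[0.005,0,0.03],0],[[0.005,0,0.05],0],[[0.005,0,0.065],0],[[0.005,0,0.08],0],[[0.005,0,0.095],0],[[0.005,0,0.107],0],[[0.005,0,0.115],0],[[0.005,0,0.12],0],[[0.005,0,0.12],0]])

```text
t: 11.55
ee_pos: [651.5, -166.7, 87.0]
ee_rot: [[0.99, -0.139, -0.0], [-0.139, -0.99, 0.0], [-0.0, -0.0, -1.0]]
wrist_force: [-0.2, 0.1, 0.1]
grip_width: 0.002
gripper_force: 0.0
```

Emit:
move_arm(motion=[[[-0.002,0,0],0],[[-0.006,0,0],0],[[-0.012,0,0],0],[[-0.018,0,0],0],[[-0.024,0,0],0],[[-0.03,0,0],0],[[-0.036,0,0],0],[[-0.042,0,0],0]])

```text
t: 12.35
ee_pos: [631.1, -163.8, 87.6]
ee_rot: [[0.99, -0.139, 0.001], [-0.139, -0.99, -0.0], [0.001, -0.0, -1.0]]
wrist_force: [2.7, 0.0, -0.6]
grip_width: -0.001
gripper_force: 1.4
```

Hooked and drawing at about 3 N.

Emit:
move_arm(motion=[[[-0.01,0,0],0],[[-0.02,0,0],0],[[-0.03,0,0],0],[[-0.04,0,0],0],[[-0.05,0,0],0],[[-0.06,0,0],0],[[-0.07,0,0],0],[[-0.08,0,0],0],[[-0.09,0,0],0],[[-0.1,0,0],0]])

```text
t: 13.35
ee_pos: [580.9, -156.9, 87.3]
ee_rot: [[0.99, -0.139, 0.0], [-0.139, -0.99, -0.0], [0.0, 0.0, -1.0]]
wrist_force: [4.1, 1.8, 1.8]
grip_width: -0.001
gripper_force: 1.4
```

Emit:
move_arm(motion=[[[-0.01,0,0],0],[[-0.02,0,0],0],[[-0.03,0,0],0],[[-0.04,0,0],0],[[-0.05,0,0],0],[[-0.06,0,0],0],[[-0.07,0,0],0],[[-0.08,0,0],0],[[-0.09,0,0],0],[[-0.095,0,0],0]])

```text
t: 14.35
ee_pos: [533.3, -150.2, 87.2]
ee_rot: [[0.99, -0.139, -0.001], [-0.139, -0.99, 0.0], [-0.001, 0.0, -1.0]]
wrist_force: [3.1, 2.3, 0.1]
grip_width: -0.001
gripper_force: 1.3
```

Emit:
move_arm(motion=[[[-0.004,0,0],0],[[-0.008,0,0],0],[[-0.012,0,0],0],[[-0.016,0,0],0],[[-0.02,0,0],0],[[-0.024,0,0],0],[[-0.026,0,0],0],[[-0.026,0,0],0]])

```text
t: 15.15
ee_pos: [520.8, -148.5, 87.3]
ee_rot: [[0.99, -0.139, -0.001], [-0.139, -0.99, -0.0], [-0.001, 0.0, -1.0]]
wrist_force: [1.8, 0.9, 0.2]
grip_width: 0.002
gripper_force: 0.8
```

Emit:
move_arm(motion=[[[-0.002,0,0],0],[[-0.004,0,0],0],[[-0.006,0,0],0],[[-0.006,0,0],0]])

```text
t: 15.55
ee_pos: [518.1, -148.1, 87.3]
ee_rot: [[0.99, -0.139, -0.0], [-0.139, -0.99, -0.0], [-0.0, 0.0, -1.0]]
wrist_force: [2.3, 1.2, -0.4]
grip_width: -0.002
gripper_force: 1.0
```

Emit:
move_arm(motion=[[[-0.002,0,0],0],[[-0.004,0,0],0],[[-0.006,0,0],0],[[-0.008,0,0],0],[[-0.008,0,0],0]])

```text
t: 16.05
ee_pos: [515.0, -147.7, 87.3]
ee_rot: [[0.99, -0.139, 0.001], [-0.139, -0.99, -0.0], [0.001, 0.0, -1.0]]
wrist_force: [4.6, 0.2, -3.1]
grip_width: -0.002
gripper_force: 2.3
```

Emit:
move_arm(motion=[[[-0.002,0,0],0],[[-0.004,0,0],0],[[-0.004,0,0],0]])

```text
t: 16.35
ee_pos: [515.0, -147.7, 87.4]
ee_rot: [[0.99, -0.139, 0.005], [-0.139, -0.99, -0.001], [0.005, 0.0, -1.0]]
wrist_force: [8.7, 0.7, -7.0]
grip_width: -0.002
gripper_force: 4.1
```

The tray is at its outer stop: x holds at 515 (514 predicted) while the force rises. I'll centre the finger and lift out.

Emit:
move_arm(motion=[[[0.01,0,0],0],[[0.024,0,0],0],[[0.024,0,0],0],[[0.024,0,-0.02],0],[[0.024,0,-0.05],0],[[0.024,0,-0.09],0],[[0.024,0,-0.14],0],[[0.024,0,-0.19],0],[[0.024,0,-0.23],0],[[0.024,0,-0.23],0]])

```text
t: 17.35
ee_pos: [525.8, -149.5, 206.0]
ee_rot: [[0.99, -0.139, 0.006], [-0.139, -0.99, -0.002], [0.006, 0.002, -1.0]]
wrist_force: [0.3, -0.5, 0.1]
grip_width: -0.001
gripper_force: 0.0
```

```bash
python3 - <<'E'
from h import *
a=cv2.cvtColor(r.grab_frame("scene"),cv2.COLOR_RGB2BGR)
cv2.imwrite("pics/s4.png",a)
print(r.state()['ee_pos'],r.state()['wrist_force'])
E
```

```text
[ 524.817 -149.191  204.258] [-0.773 -0.775  0.121]
```

View pics/s4.png

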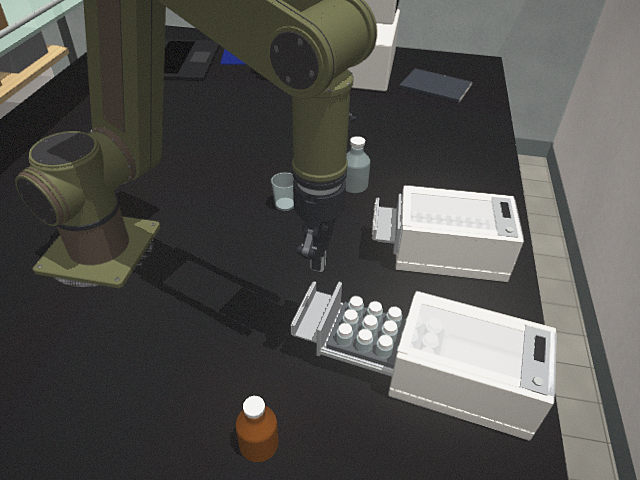

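The large tray is out (lip near (310,312)), the small tray is home, the bottles and beaker have not moved, and the gripper is clear.

```bash
python3 -c "
from workcell import r
print(r.job_done())"
```

```text
the job is handed in; nothing more can be done
None
```

I pushed the small-vial tray home to its stop, then drew the large-vial tray out to its stop with the hooked finger; the bottles and beaker were left untouched, and I handed the job in at about 17 s (no verdict was returned).

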